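Slide the slate out over the shelf edge

ROBOT

A 6-joint arm with a two-finger parallel gripper is mounted at the origin on the work surface. World frame = base frame: x ahead of the robot, y to its left, z up, the work surface at z = 0. Lengths are in m, angles in degrees, forces in N, time in s.
With the tool pointing down it reaches from about 0.3 to 0.85 m from the base axis. Payload 5.4 kg.
Tool frame: the origin (TCP) lies midway between the tips of the shut fingers; the grasp point (between the pads) lies 19 mm behind it (arm.pinch_z is the distance from the TCP to the grasp point, in m); z points along the fingers, y is the line along which they close (so a half turn about z gives the same grasp; the last joint's range is limited). The gripper opens to 85 mm and grips with 20 to 120 N. Pads are 22 mm wide; open, the fingers measure 114 mm over their backs; the gripper's body (76 mm by 85 mm) begins 54 mm behind the grasp point. The pads swing forward as they close: fully open they stand 13 mm farther back than shut.
Start: joints at [56.316, 9.076, 91.501, -0, 79.423, -12.038], TCP at [0.212, 0.534, 0.231] pointing down, gripper open.
Joint ranges: [-166.64, 166.64], [-54.1, 131.32], [10.49, 154.53], [-73.88, 253.88], [9.74, 151.15], [-171.62, 171.62]. Speed limits (degrees/s): [147.25, 147.25, 180, 180, 180, 180].

INTERFACE

Orientations are given as [roll, pitch, yaw] about the fixed x, y, z axes, in that order (R = Rz(yaw) Ry(pitch) Rx(roll)).
In Python, from bench import arm gives the robot as it stands.
- The arm moves only by the shell command python3 -m pendant 'ROWS' [FORCE]. ROWS is JSON, a list that holds one entry, the list of rows, each a list of 7 numbers: the turn, a rotation vector about the tool's x, y, z in degrees, then the shift along the tool's x, y, z in cm, then the opening, from 0 (shut) to 1 (fully open). A call has 1 to 10 rows; each row shifts and turns the commanded pose from where the row before left it, along the tool's axes as they then stand; what a row does not reach is not made up. A row lasts 1/10 s, in which the tool goes at most 50 mm and 8.59 degrees, less where a joint would pass 70% of its speed; a pose out of reach is approached as far as the arm can. A call with a gripper value outside its range is refused whole. The fingers move at their own pace and stop on an object; FORCE is the grip in N (left out, the last holds). Time passes only in rows, so rows that do not move let the fingers close. It gives the time, the measured TCP pose, the force, the opening and the grip force at its end, in the units of the state.
- arm.observe(): the state, without advancing time (a new reading comes with each control period).
- arm.capture(name): name is "scene" or "side" or "wrist"; returns a dict with "pixels" (400x640x3 uint8, red, green, blue), "z_map" (400x640 float32, m along the optical axis (not along the pixel's ray), 0 where there is no reading), "vertical_fov" (degrees; the focal length in pixels is half the picture's height over the tangent of half this angle, whatever the lens; pixels are square), "cx", "cy" (the principal point, pixels), "k1" (the pictures are not rectified: a ray, as slopes to the right and down, at radius r is drawn at 1 + k1 r^2 times it, then the intrinsics apply), "world_to_cam" (4x4, takes a point from world to camera coordinates). Camera axes: x right, y down, z forward; pixel columns grow to the right and rows downward; lengths in m; the calibration is good to about 2 mm. A picture is of the moment at which its call begins.
- arm.sign_off(): hands the job in; it is judged then, once.
The state is a dict: "time_s": time; "joints": joint angles; "qvel": joint speeds; "effort": joint torques, N m; "tcp_pos": TCP position; "orientation": TCP orientation; "force": force on the tool from outside, world axes, zero at the start; "wrist_torque": the same for the moment, N m; "gripper_width": finger opening in m; "grip_force": force on a finger pad.
Only numpy, scipy, OpenCV 4.12 (cv2) and the standard library are available. Lean on these libraries where they do the work, as an engineer would, in place of code of your own. Each camera call takes 0.05 s, during which the arm holds its last target. There are 200 camera calls.

TASK

The slate lies flat on the low steel shelf where nobody can get a finger under it. With the fingertips push the chalk tin along the shelf out of the slate's way, then push the slate towards the robot, without it touching the tin, until it sticks out about 40 mm over the shelf's front edge, lying square to that edge. Only push: pinch or lift nothing, keep the tin standing wholly on the shelf, and leave everything else where it is.

Things in the scene. Friction and masses are not known exactly. Their poses are not given: they have to be found in the camera images.
- shelf: low grey-painted steel desk shelf, fixed and rigid (it can be touched, it does not move): flat top 250 mm (its x) by 460 mm (its y), top 60 mm above the desk. Origin at desk level under its middle; its x axis points away from the robot, y to the left along the shelf, z up. Its front edge, the long edge nearest the robot, is at x = -125 mm
- shelf_edge (a point): middle of the shelf's front edge, at the height of its top; axes as the shelf's
- slate: small writing slate, a dark panel in a wooden frame, lying flat on the shelf: 90 mm (its x) by 130 mm (its y, the long way, roughly along the shelf) by 8 mm thick, about 0.18 kg, slides freely. Origin at the centre of its underside, x pointing away from the robot; it may lie up to 15 degrees askew on the shelf
- slate_front (a point): middle of the slate's front long side (the side nearest the robot), at its upper face
- chalk_tin: square steel tin with sticks of coloured chalk, 60 x 60 mm, 32 mm tall, about 0.2 kg, standing on the shelf between the slate and the front edge, a few degrees askew; its chalk does not come out. Origin at the centre of its underside. Along the shelf's front strip there is free room for it to left and right of the slate's path
- bell: brass hand bell, 68 mm across, 92 mm tall, standing at one rear corner of the shelf. Origin at the centre of its underside. A bystander
- pencil_cup: grey cup of pencils, 64 mm across, up to 96 mm tall, standing at the other rear corner of the shelf. Origin at the centre of its underside. A bystander
- chalk_holder: brass chalk holder, 123 x 13 x 13 mm, lying on the desk on the robot's side of the shelf. Origin at the centre of its underside. A bystander
- drawer_key: flat brass drawer key, 56 x 22 x 4 mm, lying on the desk on the robot's side of the shelf. Origin on its underside, near its middle. A bystander
- handset: black telephone handset, 228 x 58 x 60 mm, lying on the desk left of the shelf. Origin at the centre of its underside. A bystander
- duster: board duster, 125 x 52 x 42 mm, lying on the desk right of the shelf. Origin at the centre of its underside. A bystander
- stapler: grey stapler, 130 x 36 x 42 mm, on the desk right of the shelf. Origin at the centre of its underside. A bystander
Not all that is in view belongs to the job. There is more than one size of the slate; the one meant has the size given above.

How it is judged (in metres and radians):
On the way, in this order (a step that is already met when the one before it is completed fails the run):
1. the tin has been pushed at least 40 mm from its start while the slate is within 25 mm of its start (distance of chalk_tin from where it was at the start of the episode above 0.04 m and distance of slate from where it was at the start of the episode below 0.025 m), for 0.1 s.
2. the slate sticks out 30 to 50 mm over the front edge (x of slate_front in the frame of shelf_edge between -0.05 and -0.03 m), for 0.2 s.
At the end, for the whole second after the job is handed in: The middle of the slate's front side is 30 to 50 mm beyond the shelf's front edge, the slate square to the edge within 0.17 rad, flat on the shelf and at rest; the tin stands upright at rest, its centre at least 28 mm inside every edge of the shelf top (all of step 2 and angle between the x axis of slate and the x axis of shelf, either way round below 0.17 rad and height (world z) of slate between 0.056 and 0.064 m and angle between slate's own z axis and vertical below 0.05 rad and x of chalk_tin in the frame of shelf between -0.097 and 0.097 m and y of chalk_tin in the frame of shelf between -0.202 and 0.202 m and height (world z) of chalk_tin between 0.057 and 0.063 m and angle between chalk_tin's own z axis and vertical below 0.08 rad and linear speed of each of slate, chalk_tin below 0.01 m/s); the robot touches nothing.
It fails at once if the slate is lifted, tipped or falls (height (world z) of slate above 0.07 m or height (world z) of slate below 0.05 m or angle between slate's own z axis and vertical above 0.2 rad).
It fails at once if the tin is lifted, tipped or falls (height (world z) of chalk_tin above 0.07 m or height (world z) of chalk_tin below 0.05 m or angle between chalk_tin's own z axis and vertical above 0.2 rad).
It fails at once if the slate touches the tin (contact force between slate and chalk_tin above 0.3 N).
It fails at once if the slate goes out more than 60 mm over the edge (x of slate_front in the frame of shelf_edge below -0.06 m).
It fails at once if a bystander is moved more than 15 mm (distance of any of bell, pencil_cup, chalk_holder, drawer_key, handset, duster, stapler from where it was at the start of the episode above 0.015 m).
It also fails if it takes over 54 s, if anything falls off the work surface, if the arm or the gripper's body presses on something with over 40 N, if the wrist force passes 120 N, or if a joint passes its speed limit or range.

## Working session

There is one attempt and no reset: what is moved stays moved. The work goes in short steps, Python scripts to look and compute and a shell command to move; the robot and the scene stay as the last step left them, time stands still between calls to the robot, and variables do not carry over. Pictures are saved under pics/ and viewed, at most 10 in all, crops included, and the job is handed in when it is done.

```bash
mkdir -p pics
cat > h.py <<'E'
import numpy as np,cv2
from bench import arm
def cloud(c):
    H,W=c["z_map"].shape; f=H/2/np.tan(np.radians(c["vertical_fov"])/2)
    K=np.array([[f,0,c["cx"]],[0,f,c["cy"]],[0,0,1]]);
    u,v=np.meshgrid(np.arange(W),np.arange(H))
    p=np.stack([u,v],-1).reshape(-1,1,2).astype(np.float64)
    s=cv2.undistortPoints(p,K,np.array([c["k1"],0,0,0,0.]) ).reshape(H,W,2)
    z=c["z_map"]; P=np.dstack([s*z[...,None],z]); T=np.linalg.inv(c["world_to_cam"])
    P=P@T[:3,:3].T+T[:3,3]; P[z==0]=np.nan
    return P
def save(c,n): cv2.imwrite(n,c["pixels"][...,::-1])
E
python3 - <<'E'
from h import *
for n in("scene","side"):
    c=arm.capture(n); save(c,f"pics/{n}0.png"); P=cloud(c); np.savez(f"{n}0.npz",P=P,rgb=c["pixels"])
    print(n,np.linalg.inv(c["world_to_cam"])[:3,3].round(2),c["vertical_fov"],c["k1"])
print(arm.observe())
E
```

```text
scene [1.27 0.23 1.01] 56.715461717149324 -0.07848380493518545
side [ 0.03 -0.74  0.65] 57.94320450159249 -0.006371487610689679
{'time_s': 0.1, 'joints': array([ 5.63169816e+01,  9.10871632e+00,  9.15648760e+01, -2.84833386e-05,
        7.94218786e+01, -1.20377096e+01]), 'qvel': array([-2.52124485e-02, -1.46830040e-01, -1.93277631e-01,  1.23336140e-02,
        4.91812060e-05,  2.33597504e-02]), 'effort': array([-5.94906123e-04, -3.96993899e+01, -3.32336247e+01, -2.38738348e-04,
        4.23240097e-03,  2.64498260e-05]), 'tcp_pos': array([0.21181109, 0.53399377, 0.23041923]), 'orientation': array([-1.79906623e+02, -1.98835915e-02,  1.58354680e+02]), 'force': array([-1.16694285,  0.36432248, -1.23369326]), 'wrist_torque': array([ 0.00910884,  0.06536332, -0.02539464]), 'grip_force': 0.0, 'gripper_width': 0.08562190616131243}
```

View pics/scene0.png

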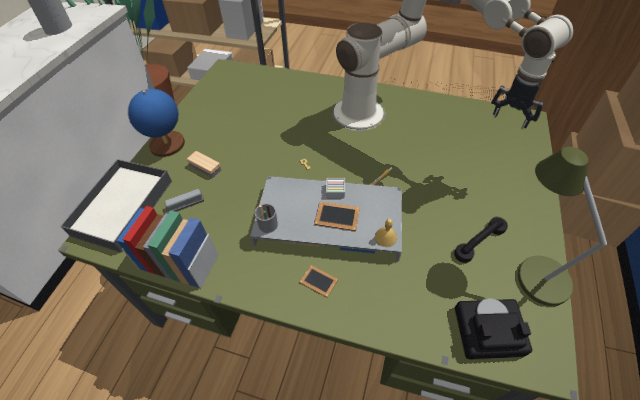

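View pics/side0.png

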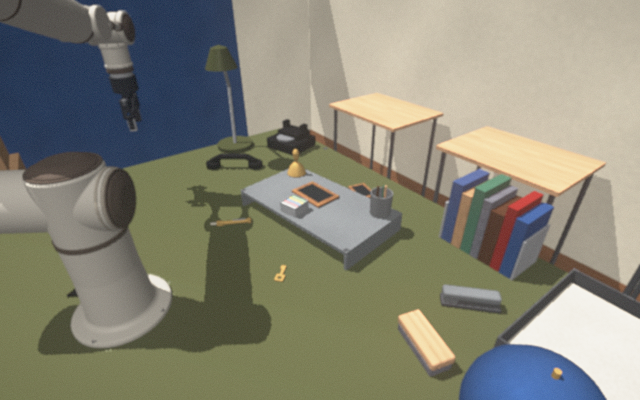

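The scene view, taken from behind the shelf, shows the tin at (335,187), the slate at (337,215), the bell at (387,232) and the cup at (265,217). A second, smaller slate lies on the desk behind the shelf at (319,281). The side view agrees: tin (295,205), slate (315,194).

```bash
cat > meas.py <<'E'
from h import *
def rect(pts):
    (c,s,a)=cv2.minAreaRect((pts[:,:2]*1000).astype(np.float32)); return np.round(c,1),np.round(s,1),round(a,1)
def comps(m,P,mn=30):
    n,l,st,_=cv2.connectedComponentsWithStats(m.astype(np.uint8))
    for i in range(1,n):
        if st[i,4]>=mn: yield l==i,st[i]
def rep(P,rgb,tag):
    z=P[...,2]; x=P[...,0];y=P[...,1]; roi=(x>.25)&(x<.9)&(abs(y)<.4)
    hsv=cv2.cvtColor(rgb,cv2.COLOR_RGB2HSV)
    m=roi&(z>.05)&(z<.075)
    for q,st in comps(m,P,200): print(tag,"shelf",rect(P[q]),np.nanmedian(z[q]).round(4))
    wood=roi&(hsv[...,0]<20)&(hsv[...,1]>110)&(z>.055)&(z<.08)
    for q,st in comps(wood,P): print(tag,"wood",st,rect(P[q]),np.nanmedian(z[q]).round(4))
    t=roi&(z>.082)
    for q,st in comps(t,P): print(tag,"tall",st,rect(P[q]),np.nanmax(z[q]).round(4),np.nanmedian(z[q]).round(4))
    d=roi&(hsv[...,0]<30)&(hsv[...,1]>120)&(z>-.01)&(z<.03)&(hsv[...,2]>90)
    for q,st in comps(d,P): print(tag,"desk",st,rect(P[q]))
if __name__=="__main__":
    for n in("scene0","side0"):
        d=np.load(n+".npz"); rep(d["P"],d["rgb"],n)
E
python3 meas.py
```

```text
scene0 shelf (array([584.9,  35.7]), array([255.5, 461.7]), 9.3) 0.0606
scene0 wood [315 202  44  28 369] (array([602.5,  67. ]), array([ 90.5, 126.7]), 5.6) 0.0682
scene0 tall [326 178  19  17 305] (array([501.9,  33.8]), array([66.8, 59.6]), 16.1) 0.0959 0.0899
scene0 tall [254 204  23  26 450] (array([ 692.9, -131.3]), array([63. , 64.1]), 83.7) 0.1581 0.115
scene0 tall [ 148  211   64   57 1740] (array([ 853.5, -330.5]), array([ 94. , 139.4]), 0.5) 0.2066 0.1804
scene0 tall [378 219  18  22 252] (array([642.4, 229.4]), array([38.7, 51.4]), 2.7) 0.1529 0.0969
scene0 desk [374 169  16  15  46] (array([350.5, 169. ]), array([20.4, 85. ]), 74.0)
scene0 desk [300 266  38  31 163] (array([804.8,  66.9]), array([91.8, 64.4]), 75.6)
side0 shelf (array([581.9,  33.7]), array([253.7, 462. ]), 9.3) 0.059
side0 shelf (array([ 805.2, -332.3]), array([135.1,  10.3]), 89.0) 0.0625
side0 wood [288 169  17   8  72] (array([619.4, 209.6]), array([25. , 56.4]), 46.8) 0.0709
side0 wood [293 183  45  24 194] (array([595.5,  63.2]), array([ 85.3, 128.9]), 4.4) 0.0667
side0 tall [289 149  15  22 161] (array([627.1, 217.6]), array([33.6, 48.8]), 53.3) 0.1502 0.0981
side0 tall [ 444  171   72   66 2729] (array([ 849.7, -332. ]), array([ 99.4, 135.6]), 0.5) 0.2008 0.1622
side0 tall [370 185  23  28 510] (array([ 687.2, -133.8]), array([64.7, 60.9]), 68.2) 0.1551 0.1149
side0 tall [280 194  29  17 290] (array([498. ,  31.6]), array([63.8, 63.4]), 15.6) 0.093 0.0886
side0 desk [218 221  19   5  43] (array([334.4, 165.3]), array([12.5, 55.9]), 60.9)
side0 desk [275 265  11  16  81] (array([ 357.6, -120.4]), array([63.3, 22.1]), 43.3)
```

```bash
python3 -m pendant '[[[0,0,8.4,0,0,0,0.35],[0,0,8.4,0,0,0,0.35],[0,0,8.4,0,0,0,0.35],[0,0,8.4,0,0,0,0.35],[0,0,8.4,0,0,0,0.35],[0,0,8.4,0,0,0,0.35],[0,0,8.4,0,0,0,0.35],[0,0,0,-3,1.3,0,0.35],[0,0,0,-3,1.3,0,0.35],[0,0,0,-3,1.3,0,0.35]]]' 20
python3 -m pendant '[[[0,0,0,-3.2,1.4,0,0.35],[0,0,0,-3.2,1.4,0,0.35],[0,0,0,-3.2,1.4,0,0.35],[0,0,0,-3.2,1.4,0,0.35],[0,0,0,-3.2,1.4,0,0.35],[0,0,0,-3.2,1.4,0,0.35],[0,0,0,-3.2,1.4,0,0.35],[0,0,0,-3.2,1.4,0,0.35],[0,0,0,-3.2,1.4,0,0.35],[0,0,0,-3.2,1.4,0,0.35]]]'
cat >> h.py <<'E'
C=np.array([583.5,34.7]); A=np.radians(9.3); RS=np.array([[np.cos(A),-np.sin(A)],[np.sin(A),np.cos(A)]])
def loc(p): return (np.asarray(p)[:2]-C)@RS   # mm, shelf frame
def go(x,y,z):
    o=arm.observe(); p=o["tcp_pos"]*1000; t=C+RS@[x,y]; d=np.array([*(t-p[:2]),z-p[2]])
    from scipy.spatial.transform import Rotation as R
    r=R.from_euler("xyz",o["orientation"],degrees=True)
    print("t",o["time_s"],"loc",loc(p).round(1),"z",p[2].round(1),"rpy",o["orientation"].round(2),"w",o["gripper_width"].round(4),"F",o["force"].round(2)); print("shift cm",(r.inv().apply(d)/10).round(2))
E
python3 -c "
from h import *
go(-80,80,150)"
```

```text
time_s: 1.1
tcp_pos: [0.2656, 0.451, 0.2307]
orientation: [-180.0, 0.0, 99.6]
force: [0.8, -0.8, -0.1]
gripper_width: 0.0299
grip_force: 0.0
time_s: 2.1
tcp_pos: [0.457, 0.1585, 0.2309]
orientation: [-180.0, -0.0, 99.5]
force: [0.0, 0.9, 0.1]
gripper_width: 0.03
grip_force: 0.0Traceback (most recent call last):
  File "<string>", line 3, in <module>
    go(-80,80,150)
    ~~^^^^^^^^^^^^
  File "h.py", line 19, in go
    print("t",o["time_s"],"loc",loc(p).round(1),"z",p[2].round(1),"rpy",o["orientation"].round(2),"w",o["gripper_width"].round(4),"F",o["force"].round(2)); print("shift cm",(r.inv().apply(d)/10).round(2))
                                                                                                      ^^^^^^^^^^^^^^^^^^^^^^^^
AttributeError: 'float' object has no attribute 'round'
```

```bash
sed -i 's/o\["gripper_width"\].round(4)/round(o["gripper_width"],4)/' h.py; python3 -m pendant '[[[0,0,0,0,0,0,0.35],[0,0,0,0,0,0,0.35]]]' >/dev/null
python3 - <<'E'
from h import *; from meas import rep,rect,comps
go(-80,80,150)
c=arm.capture("wrist"); save(c,"pics/wrist0.png"); P=cloud(c); rep(P,c["pixels"],"wrist")
E
```

```text
t 2.3 loc [-105.2  143.7] z 230.9 rpy [-1.7993e+02 -3.0000e-02  9.9460e+01] w 0.0302 F [ 0.1   1.02 -0.08]
shift cm [-6.38  2.51  8.08]
wrist shelf (array([569. , 119.8]), array([250.2, 289.6]), 9.3) 0.0597
wrist shelf (array([657.3,  -3.4]), array([11.2, 50.1]), 52.2) 0.0595
wrist shelf (array([632.5, -56.2]), array([14.5, 75.7]), 51.3) 0.0594
wrist wood [ 394  229   96   72 2408] (array([597.6,  95.4]), array([94.6, 74.5]), 5.5) 0.0674
wrist tall [ 499  115  102   58 3826] (array([630.2, 228.3]), array([50.5, 44.4]), 86.1) 0.1525 0.0991
wrist tall [    1   241   630   159 50168] (array([477.2,  92.1]), array([127.4, 187. ]), 16.5) 0.3283 0.3032
wrist desk [181 123  87  66 989] (array([351. , 159.4]), array([ 17.9, 110.1]), 62.8)
wrist desk [ 530  246   91   82 1980] (array([803.4,  63.7]), array([98.6, 76.2]), 76.1)
wrist desk [199 365  11  10  48] (array([ 350. , -140.6]), array([23.6,  7.7]), 52.7)
```

View pics/wrist0.png

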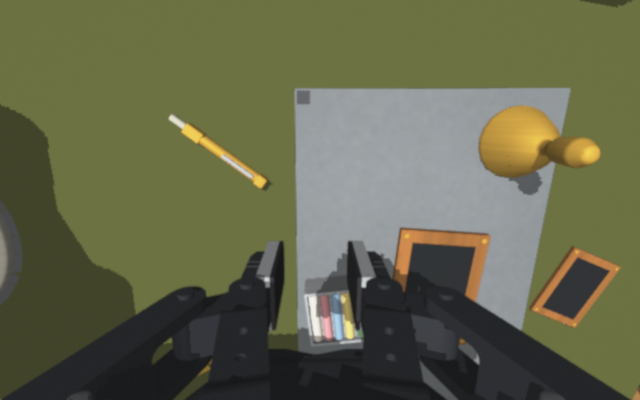

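The wrist view looks down with the robot on the left. The tin is at (335,315) between the fingers, the slate at (440,270), the bell at (520,140) and the shelf's left front corner at (297,90). All of it matches the map, so I go down to the left of the tin.

```bash
python3 -m pendant '[[[0,0,0,-2.1,0.8,1.5,0.35],[0,0,0,-2.1,0.8,1.5,0.35],[0,0,0,-2.2,0.9,1.5,0.35],[0,0,0,0,0,3,0.35],[0,0,0,0,0,3,0.35],[0,0,0,0,0,2,0.35],[0,0,0,0,0,2,0.35],[0,0,0,0,0,1.4,0.35],[0,0,0,0,0,0,0.35],[0,0,0,0,0,0,0.35]]]'
python3 -c "
from h import *
go(-80,-105,70)"
```

```text
time_s: 3.35
tcp_pos: [0.4921, 0.1014, 0.0727]
orientation: [180.0, 0.0, 99.6]
force: [1.0, -0.2, 0.4]
gripper_width: 0.0298
grip_force: 0.0
t 3.35 loc [-79.5  80.6] z 72.7 rpy [179.98   0.    99.61] w 0.0298 F [ 0.96 -0.18  0.44]
shift cm [-18.56  -0.15   0.28]
```

```bash
python3 -m pendant '[[[0,0,0,-1.5,0,0.2,0.35],[0,0,0,-1,0,0,0.35],[0,0,0,-0.8,0,0,0.35],[0,0,0,-0.8,0,0,0.35],[0,0,0,-0.8,0,0,0.35],[0,0,0,-0.8,0,0,0.35],[0,0,0,0,0,0,0.35]]]'
python3 - <<'E'
from h import *; from meas import rep
go(-80,-64,70)
for n in("scene","side"):
    c=arm.capture(n); P=cloud(c); rep(P,c["pixels"],n)
c=arm.capture("wrist"); save(c,"pics/wrist1.png")
E
```

```text
time_s: 4.05
tcp_pos: [0.5017, 0.0434, 0.0703]
orientation: [180.0, 0.1, 99.5]
force: [0.5, -0.8, -0.6]
gripper_width: 0.0303
grip_force: 0.0
t 4.05 loc [-79.4  21.8] z 70.3 rpy [1.800e+02 6.000e-02 9.951e+01] w 0.0303 F [ 0.47 -0.79 -0.57]
shift cm [-8.58 -0.1   0.04]
scene shelf (array([584.9,  35.9]), array([255.8, 461.7]), 9.4) 0.0606
scene wood [315 202  44  29 370] (array([601.9,  67.2]), array([ 91. , 127.3]), 4.7) 0.0681
scene tall [ 315    0   84  195 6652] (array([406.9,  48.3]), array([146.1, 326. ]), 84.9) 0.5964 0.4244
scene tall [254 204  23  26 443] (array([ 693.5, -131.3]), array([63.7, 62.9]), 50.5) 0.1577 0.1154
scene tall [ 148  211   64   57 1736] (array([ 852.7, -330.1]), array([139.8,  94.4]), 90.0) 0.2043 0.1798
scene tall [378 219  17  23 251] (array([642.5, 228.6]), array([41.4, 48.4]), 7.2) 0.1535 0.0971
scene desk [300 159  11  11  44] (array([ 354.2, -119. ]), array([55. , 25.1]), 51.7)
scene desk [300 267  38  30 149] (array([805.6,  66.6]), array([93.3, 61.8]), 77.4)
side shelf (array([582.9,  34.7]), array([255.9, 465.8]), 9.3) 0.059
side shelf (array([ 804.1, -332.5]), array([134.7,  12. ]), 88.7) 0.0626
side wood [301 183  37  23 147] (array([595.7,  61.5]), array([ 87. , 125.9]), 7.0) 0.0667
side tall [ 163    7  152  210 8203] (array([408.9,  54.9]), array([137.3, 310.9]), 73.9) 0.6057 0.4194
side tall [ 444  171   71   66 2726] (array([ 850. , -332.1]), array([ 99.9, 135.8]), 0.0) 0.2007 0.1619
side tall [370 185  23  28 514] (array([ 687.8, -134.2]), array([64.7, 62.2]), 71.3) 0.1545 0.1152
side desk [217 218  34   7  86] (array([357.4, 166.5]), array([ 35.6, 101.6]), 62.8)
side desk [275 265  11  17  45] (array([ 357.7, -123.3]), array([60. , 18.7]), 36.7)
```

View pics/wrist1.png

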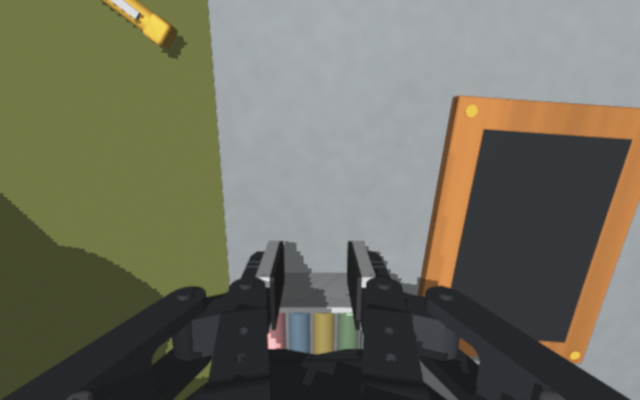

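The tin sits square against both fingertips, with its face at (320,280), well clear of the slate frame at (440,230). The push continues.

```bash
python3 -m pendant '[[[0,0,0,-0.9,0,0,0.35],[0,0,0,-0.9,0,0,0.35],[0,0,0,-0.9,0,0,0.35],[0,0,0,-0.9,0,0,0.35],[0,0,0,-0.9,0,0,0.35],[0,0,0,-0.9,0,0,0.35],[0,0,0,-0.9,0,0,0.35],[0,0,0,-0.9,0,0,0.35],[0,0,0,-0.7,0,0,0.35],[0,0,0,-0.5,0,0,0.35]]]'
python3 -m pendant '[[[0,0,0,-0.2,0,0,0.35],[0,0,0,0,0,0,0.35],[0,0,0,0,0,0,0.35],[0,0,0,2,0,0,0.35],[0,0,0,1,0,-1,0.35],[0,0,0,0,0,-3,0.35],[0,0,0,0,0,-4,0.35],[0,0,0,0,0,-4,0.35],[0,0,0,0,0,-2,0.35],[0,0,0,0,0,0,0.35]]]'
python3 -c "
from h import *
go(100,27,195)"
```

```text
time_s: 5.2
tcp_pos: [0.5155, -0.0389, 0.0703]
orientation: [180.0, 0.0, 99.5]
force: [0.3, 1.2, 0.1]
gripper_width: 0.0302
grip_force: 0.8
time_s: 6.2
tcp_pos: [0.5132, -0.0109, 0.2152]
orientation: [179.5, 0.2, 99.6]
force: [0.8, -0.7, -0.1]
gripper_width: 0.0296
grip_force: 0.0
t 6.2 loc [-76.8 -33.7] z 215.2 rpy [179.54   0.23  99.6 ] w 0.0296 F [ 0.81 -0.7  -0.06]
shift cm [ 5.98 17.69  2.14]
```

```bash
python3 -m pendant '[[[0,0,8.2,0,0,0,0.9],[0,0,8.2,0,0,0,0.9],[0,0,8.2,0,0,0,0.9],[0,0,8.2,0,0,0,0.9],[0,0,8.2,0,0,0,0.9],[0,0,8.2,0,0,0,0.9],[0,0,8.2,0,0,0,0.9],[0,0,8.2,0,0,0,0.9],[0,0,8.2,0,0,0,0.9],[0,0,8.2,0,0,0,0.9]]]'
python3 -m pendant '[[[0,0,8.3,0,0,0,0.9],[0,0,0,0,0,0,0.9],[0,0,0,0,0,0,0.9]]]'
python3 - <<'E'
from h import *; from meas import rep
go(100,27,150)
for n in("scene","side","wrist"):
    c=arm.capture(n); P=cloud(c); rep(P,c["pixels"],n)
    if n=="side":save(c,"pics/side1.png")
E
```

```text
time_s: 7.2
tcp_pos: [0.5099, -0.0103, 0.209]
orientation: [-179.9, 0.1, 17.2]
force: [0.2, 0.5, 0.6]
gripper_width: 0.0768
grip_force: 0.0
time_s: 7.5
tcp_pos: [0.5102, -0.0104, 0.2095]
orientation: [-180.0, 0.1, 9.5]
force: [0.3, 0.5, -0.6]
gripper_width: 0.0768
grip_force: 0.0
t 7.5 loc [-79.6 -32.6] z 209.5 rpy [-1.7997e+02  8.0000e-02  9.4700e+00] w 0.0768 F [ 0.26  0.53 -0.58]
shift cm [17.99 -5.91  5.93]
scene shelf (array([585.,  36.]), array([255.2, 461.7]), 9.3) 0.0606
scene wood [315 202  44  28 366] (array([601.9,  67. ]), array([ 90.1, 126.9]), 6.0) 0.068
scene tall [ 290    0  100  160 6634] (array([400. ,  22.7]), array([134.3, 325.7]), 75.0) 0.6166 0.5348
scene tall [290 174  21  17 292] (array([518. , -82.3]), array([63.3, 61.1]), 9.6) 0.0969 0.09
scene tall [254 204  23  26 441] (array([ 693.2, -132.4]), array([62.6, 63.7]), 3.4) 0.1582 0.1155
scene tall [ 148  211   64   57 1741] (array([ 853. , -330.2]), array([ 93.9, 139.4]), 0.0) 0.2047 0.1796
scene tall [378 219  17  23 250] (array([642.9, 228. ]), array([40.1, 48.9]), 0.4) 0.1542 0.0971
scene desk [328 275  10
[... 1093 characters left out ...]
1.2]), 9.3) 0.0599
wrist wood [ 156    0  167  130 7964] (array([599.5,  67. ]), array([ 91.2, 129.5]), 5.4) 0.0677
wrist tall [  0   0  45  12 381] (array([612.3, 220.4]), array([ 6.1, 30.8]), 14.4) 0.0932 0.0861
wrist tall [ 484    0  109   27 1808] (array([ 666.1, -133.6]), array([18.2, 51.1]), 8.1) 0.1312 0.1088
wrist tall [ 363  165   79   72 5236] (array([514.8, -82.4]), array([60.4, 60.4]), 9.4) 0.0936 0.0894
wrist tall [    0   249   640   151 48303] (array([513.8,  -9.4]), array([ 34.1, 141.8]), 9.1) 0.3074 0.2842
wrist desk [122 244  56  69 772] (array([349. , 163.7]), array([ 16. , 117.4]), 62.2)
wrist desk [367 291  37  41 542] (array([ 355. , -122.3]), array([60.5, 24.5]), 39.2)
```

View pics/side1.png

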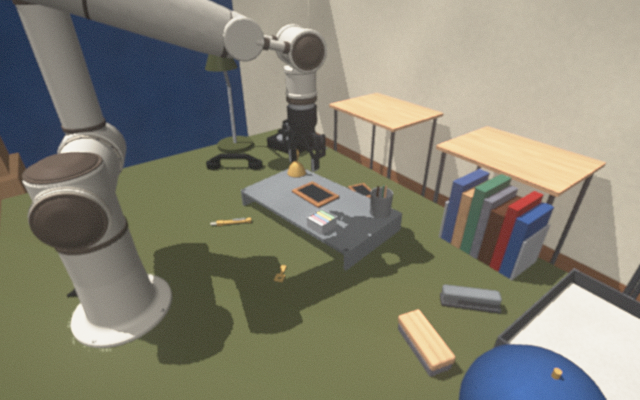

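The tin (scene 300,182; side 322,222) stands clear to the right of the slate's path, at shelf-frame (-86,-105), and the slate hasn't moved. Next I position the open fingers behind the slate.

```bash
python3 -m pendant '[[[0,0,0,3.6,-1.2,0,0.9],[0,0,0,3.6,-1.2,0,0.9],[0,0,0,3.6,-1.2,0,0.9],[0,0,0,3.6,-1.2,0,0.9],[0,0,0,3.6,-1.2,0,0.9],[0,0,0,0,0,0,0.9],[0,0,0,0,0,3,0.9],[0,0,0,0,0,4,0.9],[0,0,0,0,0,3,0.9],[0,0,0,0,0,2,0.9]]]'
python3 -m pendant '[[[0,0,0,0,0,1.5,0.9],[0,0,0,0,0,0.8,0.9],[0,0,0,0,0,0,0.9],[0,0,0,0,0,0,0.9]]]'
python3 - <<'E'
from h import *
go(100,27,62)
c=arm.capture("wrist"); save(c,"pics/wrist2.png")
E
```

```text
time_s: 8.65
tcp_pos: [0.6765, 0.0774, 0.0871]
orientation: [-180.0, 0.3, 9.3]
force: [-0.1, -0.3, -0.7]
gripper_width: 0.0766
grip_force: 0.0
time_s: 9.05
tcp_pos: [0.6796, 0.0775, 0.0686]
orientation: [180.0, -0.1, 9.3]
force: [-0.2, -0.5, 1.4]
gripper_width: 0.0769
grip_force: 0.0
t 9.05 loc [101.7  26.7] z 68.6 rpy [ 1.7997e+02 -1.1000e-01  9.2600e+00] w 0.0769 F [-0.22 -0.48  1.35]
shift cm [-0.17 -0.03  0.66]
```

View pics/wrist2.png

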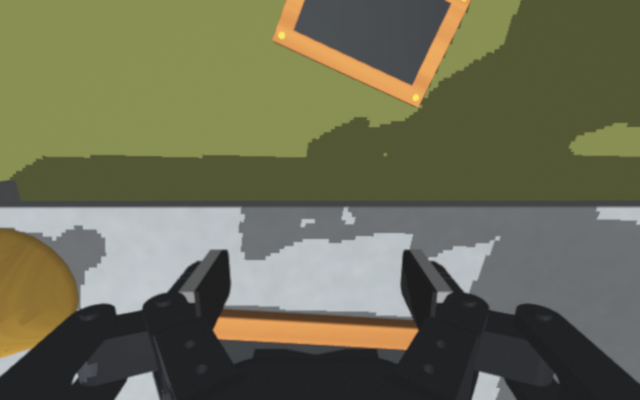

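The fingertips, at (215,270) and (415,270), are behind the slate's rear frame at (320,325) and clear of it. I'll lower them gently until they touch the shelf.

```bash
python3 -m pendant '[[[0,0,0,0,0,0.6,0.9],[0,0,0,0,0,0.3,0.9],[0,0,0,0,0,0,0.9],[0,0,0,0,0,0,0.9]]]'
python3 -m pendant '[[[0,0,0,0,0,0.3,0.9],[0,0,0,0,0,0,0.9],[0,0,0,0,0,0,0.9]]]'
python3 -m pendant '[[[0,0,0,0,0,0.2,0.9],[0,0,0,0,0,0,0.9],[0,0,0,0,0,0,0.9]]]'
```

```text
time_s: 9.5
tcp_pos: [0.6786, 0.0776, 0.0582]
orientation: [-180.0, 0.0, 9.3]
force: [0.5, 0.5, 0.1]
gripper_width: 0.0772
grip_force: 0.0
time_s: 9.8
tcp_pos: [0.6786, 0.0776, 0.0552]
orientation: [-180.0, 0.0, 9.3]
force: [0.4, 0.3, -0.2]
gripper_width: 0.077
grip_force: 0.0
time_s: 10.1
tcp_pos: [0.6786, 0.0776, 0.0532]
orientation: [-180.0, 0.0, 9.3]
force: [-0.1, 1.3, -0.8]
gripper_width: 0.0765
grip_force: 0.0
```

```bash
for i in 1 2; do python3 -m pendant '[[[0,0,0,0,0,0.15,0.9],[0,0,0,0,0,0,0.9],[0,0,0,0,0,0,0.9]]]' | sed -n '2p;4p'; done
```

```text
tcp_pos: [0.6787, 0.0776, 0.0517]
force: [-0.3, 0.2, 0.3]
tcp_pos: [0.6787, 0.0776, 0.0503]
force: [0.1, -0.3, -0.8]
```

```bash
for i in 1 2; do python3 -m pendant '[[[0,0,0,0,0,0.1,0.9],[0,0,0,0,0,0,0.9],[0,0,0,0,0,0,0.9]]]' | sed -n '2p;4p'; done
```

```text
tcp_pos: [0.6788, 0.0776, 0.0502]
force: [-3.0, -0.8, 5.8]
tcp_pos: [0.6788, 0.0776, 0.0501]
force: [-6.2, 0.3, 10.9]
```

```bash
python3 -m pendant '[[[0,0,0,0,0,-0.5,0.9],[0,0,0,0,0,0,0.9],[0,0,0,-0.8,0,0,0.9],[0,0,0,-0.6,0,0,0.9],[0,0,0,-0.6,0,0,0.9],[0,0,0,-0.6,0,0,0.9],[0,0,0,-0.6,0,0,0.9],[0,0,0,-0.6,0,0,0.9],[0,0,0,0,0,0,0.9],[0,0,0,0,0,0,0.9]]]'
python3 - <<'E'
from h import *; from meas import rep
go(-60,27,53)
for n in("scene",):
    c=arm.capture(n); P=cloud(c); rep(P,c["pixels"],n)
c=arm.capture("wrist"); save(c,"pics/wrist3.png")
E
```

```text
time_s: 12.3
tcp_pos: [0.6411, 0.0714, 0.0534]
orientation: [180.0, 0.0, 9.2]
force: [0.4, -0.0, 0.1]
gripper_width: 0.0772
grip_force: 0.0
t 12.3 loc [62.8 26.9] z 53.4 rpy [1.80e+02 1.00e-02 9.25e+00] w 0.0772 F [ 0.43 -0.01  0.14]
shift cm [-12.28   0.     0.04]
scene shelf (array([585.5,  35.5]), array([256.4, 462.2]), 9.2) 0.0604
scene wood [323 219  25   6  86] (array([624.7,  67.6]), array([15.1, 75.3]), 9.1) 0.068
scene tall [ 309    0   98  229 8822] (array([473.5,  84.9]), array([136.9, 430.3]), 86.0) 0.617 0.4483
scene tall [418   0  35   7 132] (array([258.2, 225.4]), array([85.9, 16.3]), 89.7) 0.6144 0.6026
scene tall [290 174  21  18 294] (array([518.6, -81.7]), array([65.9, 60.1]), 9.7) 0.096 0.09
scene tall [254 204  23  25 439] (array([ 692.9, -131.5]), array([62.1, 63.2]), 42.9) 0.156 0.1149
scene tall [ 148  211   64   57 1734] (array([ 853. , -330.4]), array([ 93.9, 138.9]), 0.1) 0.2049 0.1799
scene tall [377 219  18  23 253] (array([642.7, 227.4]), array([41.3, 50. ]), 6.3) 0.1534 0.0969
scene desk [300 267  38  30 157] (array([804.2,  66.5]), array([92.6, 65.1]), 76.4)
```

View pics/wrist3.png

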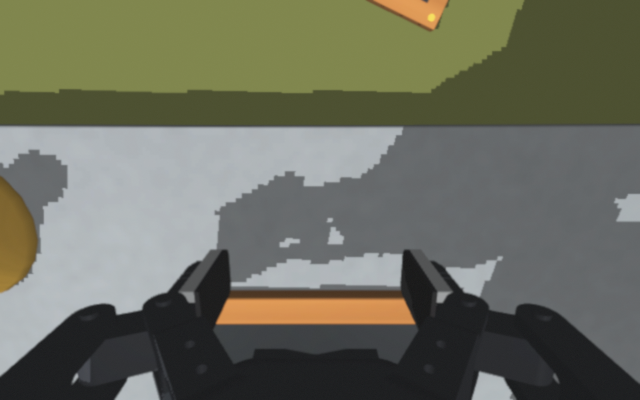

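The slate is now square against both fingertips, its rear edge a level line at row 291. The push continues.

```bash
python3 -m pendant '[[[0,0,0,-0.6,0,0,0.9],[0,0,0,-0.6,0,0,0.9],[0,0,0,-0.6,0,0,0.9],[0,0,0,-0.6,0,0,0.9],[0,0,0,-0.6,0,0,0.9],[0,0,0,-0.6,0,0,0.9],[0,0,0,-0.6,0,0,0.9],[0,0,0,-0.6,0,0,0.9],[0,0,0,-0.6,0,0,0.9],[0,0,0,0,0,0,0.9]]]'
python3 -m pendant '[[[0,0,0,-0.6,0,0,0.9],[0,0,0,-0.6,0,0,0.9],[0,0,0,-0.6,0,0,0.9],[0,0,0,-0.6,0,0,0.9],[0,0,0,-0.6,0,0,0.9],[0,0,0,-0.6,0,0,0.9],[0,0,0,-0.6,0,0,0.9],[0,0,0,-0.5,0,0,0.9],[0,0,0,-0.3,0,0,0.9],[0,0,0,0,0,0,0.9]]]'
python3 - <<'E'
from h import *; from meas import rep
go(-60,27,53)
for n in("scene","side"):
    c=arm.capture(n); P=cloud(c); rep(P,c["pixels"],n)
    m=(abs(P[...,2]-.068)<.006)&(c["pixels"][...,0]>1.6*c["pixels"][...,2])
    q=loc(P[m]*1000); q=q[(abs(q[:,0]+60)<110)&(abs(q[:,1]-27)<75)]; print(n,len(q),np.percentile(q,[1,99],axis=0).round(1))
E
```

```text
time_s: 13.4
tcp_pos: [0.5867, 0.0627, 0.053]
orientation: [-180.0, 0.1, 9.3]
force: [-0.2, -0.4, 0.4]
gripper_width: 0.0768
grip_force: 0.0
time_s: 14.4
tcp_pos: [0.538, 0.0547, 0.0532]
orientation: [-180.0, 0.0, 9.3]
force: [0.3, 0.2, -0.0]
gripper_width: 0.0766
grip_force: 0.0
t 14.4 loc [-41.7  27.1] z 53.2 rpy [-1.7999e+02  5.0000e-02  9.2500e+00] w 0.0766 F [ 0.33  0.21 -0.02]
shift cm [-1.83  0.01  0.02]
scene shelf (array([585.4,  35.7]), array([255.7, 461.8]), 9.2) 0.0604
scene wood [327 193  24   6  84] (array([522.1,  51. ]), array([17.1, 76.8]), 9.6) 0.0684
scene tall [ 315    0   88  201 7307] (array([414.9,  73.1]), array([135. , 344.8]), 82.5) 0.6021 0.426
scene tall [290 174  21  17 292] (array([518., -82.]), array([63.5, 60. ]), 9.4) 0.0961 0.0902
scene tall [254 204  23  26 441] (array([ 693.7, -131.7]), array([63.6, 62.6]), 11.1) 0.1596 0.1155
scene tall [ 148  211   64   56 1736] (array([ 853.4, -330.1]), array([ 93.8, 139. ]), 0.4) 0.2055 0.1803
scene tall [378 219  18  24 254] (array([641.5, 227.8]), array([50.5, 43.1]), 78.9) 0.1526 0.0974
scene desk [300 159  10  11  43] (array([ 355.4, -119.1]), array([55.7, 23.7]), 49.7)
scene desk [308 267  30  19  55] (array([782.9,  71.7]), array([92.4, 23.9]), 72.2)
scene desk [300 274  33  23 117] (array([819.8,  62.3]), array([92.7, 33.6]), 77.3)Traceback (most recent call last):
  File "<stdin>", line 6, in <module>
  File "h.py", line 14, in loc
    def loc(p): return (np.asarray(p)[:2]-C)@RS   # mm, shelf frame
                        ~~~~~~~~~~~~~~~~~^~
ValueError: operands could not be broadcast together with shapes (2,3) (2,)
```

```bash
sed -i 's/np.asarray(p)\[:2\]/np.asarray(p)[...,:2]/' h.py
python3 -m pendant '[[[0,0,0,-0.4,0,0,0.9],[0,0,0,-0.4,0,0,0.9],[0,0,0,-0.4,0,0,0.9],[0,0,0,-0.3,0,0,0.9],[0,0,0,-0.2,0,0,0.9],[0,0,0,0,0,0,0.9],[0,0,0,0,0,0,0.9]]]'
python3 - <<'E'
from h import *
go(-60,27,53)
E
python3 -m pendant '[[[0,0,0,0.5,0,0,0.9],[0,0,0,1.5,0,0,0.9],[0,0,0,1.5,0,0,0.9],[0,0,0,0,0,-2,0.9],[0,0,0,0,0,-4,0.9],[0,0,0,0,0,-5,0.9],[0,0,0,2,0,-5,0.9],[0,0,0,2,0,0,0.9],[0,0,0,0,0,0,0.9],[0,0,0,0,0,0,0.9]]]'
python3 - <<'E'
from h import *; from meas import rep
for n in("scene","side","wrist"):
    c=arm.capture(n); P=cloud(c); save(c,f"pics/{n}4.png"); rep(P,c["pixels"],n)
    m=(abs(P[...,2]-.068)<.006)&(c["pixels"][...,0]>1.6*c["pixels"][...,2])
    q=loc(P[m]*1000); q=q[(abs(q[:,0]+115)<70)&(abs(q[:,1]-27)<75)]; print(n,len(q),np.percentile(q,[1,99],axis=0).round(1))
E
```

```text
time_s: 15.15
tcp_pos: [0.5214, 0.052, 0.0532]
orientation: [-180.0, 0.0, 9.3]
force: [0.7, 0.3, -0.8]
gripper_width: 0.0769
grip_force: 0.1
t 15.15 loc [-58.5  27.1] z 53.2 rpy [-1.7999e+02  5.0000e-02  9.2500e+00] w 0.0769 F [ 0.68  0.29 -0.77]
shift cm [-0.15  0.01  0.02]
time_s: 16.15
tcp_pos: [0.5937, 0.064, 0.2085]
orientation: [-180.0, 0.2, 9.3]
force: [-0.8, 0.1, -0.5]
gripper_width: 0.0768
grip_force: 0.0
scene shelf (array([567.5,  32.8]), array([291.2, 461.4]), 9.3) 0.0605
scene wood [325 172  27   9  74] (array([431.9,  22.8]), array([33.7, 90.9]), 25.3) 0.0683
scene wood [320 176  41  19 202] (array([471.7,  44.2]), array([ 87.1, 130.1]), 11.2) 0.0686
scene tall [ 309    0   95  186 7934] (array([457.8,  78.6]), array([137.9, 368.3]), 84.5) 0.6326 0.5392
scene tall [290 174  21  17 293] (array([517.7, -82.1]), array([65.6, 60.9]), 10.1) 0.096 0.0898
scene tall [254 204  23  26 445] (array([ 693.3, -131.7]), array([62.9, 63.9]), 9.5) 0.1585 0.1146
scene tall [ 148  211   64   57 1735] (array([ 853.6, -330. ]), array([ 93.5, 138.7]), 0.4) 0.2053 0.1802
scene tall [378 219 
[... 1566 characters left out ...]
) 0.0677
wrist tall [ 542   63   98  100 7471] (array([ 688.1, -130. ]), array([61.8, 60.7]), 78.1) 0.1432 0.1108
wrist tall [  42   74  111   69 4850] (array([634.5, 223.7]), array([51.4, 43.9]), 7.3) 0.153 0.0992
wrist tall [    0   249   640   151 49665] (array([578.7,   4.5]), array([260.4,  75.5]), 75.5) 0.3058 0.2815
wrist desk [360   0  28  10 163] (array([760.4,  35.9]), array([ 9. , 25.8]), 10.6)
wrist desk [40 94 28 35 67] (array([609.5, 343.4]), array([34.9, 17.7]), 25.7)
wrist desk [215 319  21  23 206] (array([380. , 144.4]), array([16.5, 42.8]), 65.1)
wrist desk [251 319   3  29  37] (array([377.2, 109.9]), array([41.8,  1.5]), 9.1)
wrist 4594 [[-159.   -37.2]
 [ -69.8   90.8]]
```

View pics/wrist4.png

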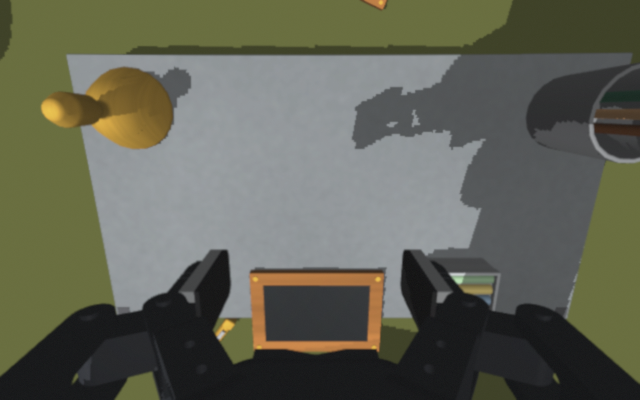

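View pics/scene4.png

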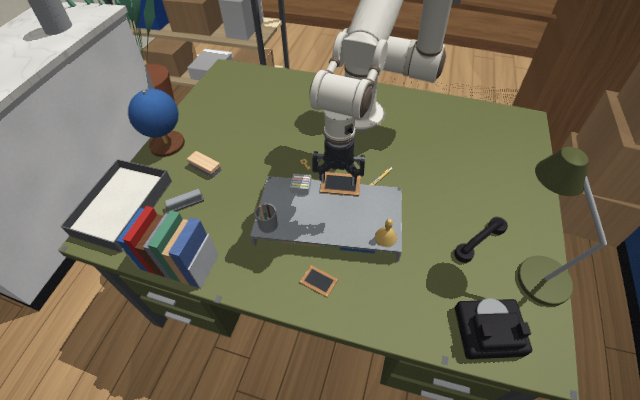

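The slate sticks out about 35 mm, square and flat (wrist view: rear edge at row 271, slate 250–383 across). The tin is clear at (465,285), and the bystanders have not moved. I'm handing the job in.

```bash
python3 -c "
from bench import arm
print(arm.sign_off())"
```

```text
the job is handed in; nothing more can be done
None
```

The job is handed in: before hand-in the slate stuck out about 35 mm over the front edge, square and flat, with the tin standing clear on the shelf to its right and no bystander seen to move; the sign-off gave no verdict.

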